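# Sort the loaded objective tube from the empty one

### The job

One of the two white objective tubes is empty, the other holds an objective. Find out with the little balance: stand a tube on its pan and let go; a loaded tube sinks the pan, an empty one does not. Finish with the loaded tube standing on the sunken pan and the empty one standing in the blue tray, and never tip a tube over.

Things in the scene. Friction and masses are not known exactly. Their poses are not given: they have to be found in the camera images.
- case_a: one of two look-alike white plastic tubes for a microscope objective: upright closed cylinder 35 mm in diameter, 54 mm tall; origin at the centre of its underside, z up along its axis. One tube is empty (28 to 42 g), the other holds an objective (128 to 192 g); only weighing tells which
- case_b: one of two look-alike white plastic tubes for a microscope objective: upright closed cylinder 35 mm in diameter, 54 mm tall; origin at the centre of its underside, z up along its axis. One tube is empty (28 to 42 g), the other holds an objective (128 to 192 g); only weighing tells which
- pan_top (a point): centre of the upper face of the aluminium balance pan (86 mm across, 2.5 mm rim) on one arm of a blue beam; pivot 100 mm away along this frame's +y, brass counterweight 100 mm beyond; all under 140 mm high. Bare or with the empty tube the pan stays up, 103 mm above the desk; the loaded tube, let go, sinks it to 81 mm within 1 s, and the red pointer leans to the pan (green). It leans 6 degrees either way
- tray: shallow open blue plastic tray, 80 x 80 mm and 14 mm high, walls and floor 3 mm thick, fixed to the desk; origin at the centre of its underside, z up
Mind the look-alikes: they are no part of the job. Leave any red look-alike of the case_b alone.

How it is judged:
By the outcome, as a careful person would: the job done as asked, in the order asked, and still so for the second after the job is handed in, with the robot touching nothing.
It also fails if it takes over 67 s, if anything falls off the work surface, if the arm or the gripper's body presses on something with over 40 N, if the wrist force passes 120 N, or if a joint passes its speed limit or range.

### The arm

A 6-joint arm with a two-finger parallel gripper is mounted at the origin on a cart in front of the work surface, level with it; the furniture and walls round the work are solid. World frame = base frame: x ahead of the robot, y to its left, z up, the work surface at z = 0. Lengths are in m, angles in degrees, forces in N, time in s.
With the tool pointing down it reaches from about 0.15 to 0.775 m from the base axis. Payload 6.1 kg.
Tool frame: the origin (TCP) lies between the finger pads; the fingertips stand 8 mm ahead of it and the grasp point (between the pads) lies 11 mm behind it (bot.finger_overhang is the distance from the TCP to the fingertips, in m); x points along the fingers, y is the direction in which the jaws open and shut, and the axes are right-handed (so a half turn about x gives the same grasp; the last joint's range is limited). The gripper opens to 85 mm and grips with 20 to 120 N. Pads are 22 mm wide; open, the fingers measure 114 mm over their backs; the gripper's body (76 mm by 85 mm) begins 54 mm behind the grasp point. The pads swing forward as they close: fully open they stand 13 mm farther back than shut.
Start: joints at [-66.921, 7.208, -2.269, 80.523, 0, 90], TCP at [0.206, -0.483, 0.239] pointing down, gripper open.
Joint ranges: [-155.77, 155.77], [-54.66, 111.73], [-72.52, 77.12], [-102.08, 115.82], [-83.92, 84.16], [-180, 180]. Speed limits (degrees/s): [136.94, 136.94, 172.46, 180, 180, 180].

### API

Orientations are given as a 3x3 rotation matrix whose columns are the frame's x, y, z axes.
In Python, from station import bot, read_camera, camera_model, workorder gives the robot as it stands.
- The arm moves only by the tool jog_arm, never from a script. Its argument "increments" is a list of rows, each a list of 4 numbers: the shift along the world's x, y, z in mm, then the turn about the world's z in degrees. In form: [[dx, dy, dz, roll], ...]. A call has exactly 8 rows; each row is the pose to reach, as a shift and turn from the pose measured when the call began; what a row does not reach only later rows make up. A row lasts 1/10 s, in which the tool goes at most 50 mm and 8.59 degrees, less where a joint would pass 70% of its speed; a pose out of reach is approached as far as the arm can. A call with a gripper value outside its range is refused whole. "gripper" is the finger opening in mm, from 0 to 85.4, set as the call begins (left out, the last holds). The fingers move at their own pace and stop on an object; "force" is the grip in N (left out, the last holds). Time passes only in rows, so rows that repeat a pose let the fingers close, or fill a call up. It gives the time, the measured TCP pose, the force and the opening at its end, in the units of the state.
- bot.observe(): the state, without advancing time (a new reading comes with each control period).
- read_camera(name): name is "scene" or "top"; returns the picture (480x640x3 uint8, red, green, blue); there is no depth.
- camera_model(name): a dict with "intrinsics" (3x3 intrinsics, pixels), "camera_from_world" (4x4, takes a point from world to camera coordinates). Camera axes: x right, y down, z forward; pixel columns grow to the right and rows downward; lengths in m; the calibration is good to about 2 mm. A picture is of the moment at which its call begins. camera_model takes no time and is no camera call.
- workorder.job_done(): hands the job in, once; it reports no verdict.
The state is a dict: "time_s": time; "q": joint angles; "qvel": joint speeds; "joint_efforts": joint torques, N m; "ee_pos": TCP position; "orientation": TCP orientation; "wrist_force": force on the tool from outside, world axes, zero at the start; "ft_torque": the same for the moment, N m; "opening": opening from 0.0 (shut) to 1.0 (fully open).
Only numpy, scipy, OpenCV 4.12 (cv2) and the standard library are available. Lean on these libraries where they do the work, as an engineer would, in place of code of your own. Each camera call takes 0.05 s, during which the arm holds its last target.

## Working session

There is one attempt and no reset: what is moved stays moved. The work goes in short steps, Python scripts to look and compute and a tool call to move; the robot and the scene stay as the last step left them, time stands still between calls to the robot, and variables do not carry over. Pictures are saved under pics/ and viewed, and the job is handed in when it is done.

Besides the shell and the picture viewer there is one more tool, called after "Call:" as name(argument=value, ...), one argument or row to a line, values as JSON. jog_arm: Moves the arm, as the interface text tells. Its arguments: {"type":"object","properties":{"increments":{"type":"array"},"gripper":{"type":"number"},"force":{"type":"number"}},"required":["increments"]}

```bash
ls; mkdir -p pics; python3 - <<'E'
from station import bot, read_camera, camera_model
import cv2
for n in ("scene","top"):
    im=read_camera(n); cv2.imwrite(f"pics/{n}0.png",im[:,:,::-1])
    m=camera_model(n); print(n,m)
s=bot.observe(); print(s["time_s"],s["ee_pos"],s["orientation"],s["opening"])
E
```

```text
pics
scene {'intrinsics': array([[605.00364016,   0.        , 321.82201786],
       [  0.        , 605.00364016, 240.66783028],
       [  0.        ,   0.        ,   1.        ]]), 'camera_from_world': array([[-0.86409243, -0.50329234,  0.0064107 ,  0.37168444],
       [-0.32054459,  0.54042748, -0.77793914,  0.28280381],
       [ 0.38806629, -0.67426624, -0.62830693,  0.83802332],
       [ 0.        ,  0.        ,  0.        ,  1.        ]])}
top {'intrinsics': array([[532.974133  ,   0.        , 322.57537131],
       [  0.        , 532.974133  , 235.25046459],
       [  0.        ,   0.        ,   1.        ]]), 'camera_from_world': array([[ 0.01488946, -0.99966522, -0.0211602 , -0.11487863],
       [-0.99732493, -0.01333332, -0.07186941,  0.49104355],
       [ 0.07156321,  0.0221737 , -0.99718957,  0.99219022],
       [ 0.        ,  0.        ,  0.        ,  1.        ]])}
0.1 [ 0.20564855 -0.48265359  0.23859699] [[-5.86922515e-04  3.91986783e-01 -9.19970661e-01]
 [ 1.34315499e-03 -9.19969681e-01 -3.91987222e-01]
 [-9.99998926e-01 -1.46572931e-03  1.34519166e-05]] 1.0023505285488834
```

View pics/scene0.png

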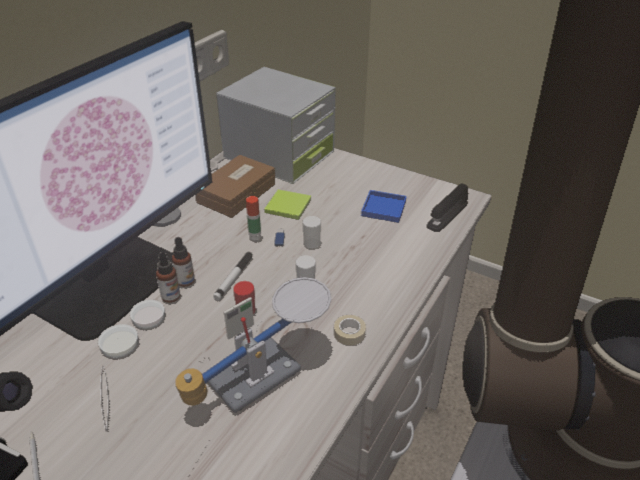

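View pics/top0.png

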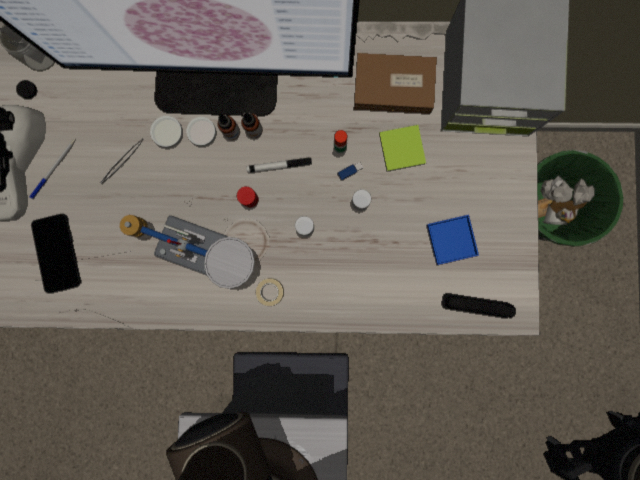

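The top view shows two white caps, at (304,226) and (361,200). The red look-alike is at (247,197), the pan at (229,262), the tray at (452,240) and the counterweight at (131,226). Next I'll measure these and enlarge the crops.

```bash
cat > h.py <<'E'
import numpy as np, cv2
from station import bot, read_camera, camera_model
def ray(n,uv,z):
    m=camera_model(n);T=m["camera_from_world"];R=T[:3,:3];c=-R.T@T[:3,3]
    d=R.T@np.linalg.inv(m["intrinsics"])@np.array([uv[0],uv[1],1.]);return c+d*(z-c[2])/d[2]
def proj(n,p):
    m=camera_model(n);T=m["camera_from_world"];q=m["intrinsics"]@(T[:3,:3]@np.array(p)+T[:3,3]);return q[:2]/q[2]
E
python3 - <<'E'
from h import *
t=cv2.imread("pics/top0.png");s=cv2.imread("pics/scene0.png")
a=cv2.resize(t[170:300,180:400],None,fx=3.5,fy=3.5,interpolation=cv2.INTER_CUBIC);cv2.imwrite("pics/tc.png",a)
b=cv2.resize(s[180:420,160:420],None,fx=2.5,fy=2.5,interpolation=cv2.INTER_CUBIC);cv2.imwrite("pics/sc.png",b)
hsv=cv2.cvtColor(t,cv2.COLOR_BGR2HSV)
def comps(mask,lo=60):
    n,l,st,c=cv2.connectedComponentsWithStats(mask.astype(np.uint8))
    return [(c[i].round(1),st[i]) for i in range(1,n) if st[i][4]>lo]
m=(hsv[:,:,1]<25)&(hsv[:,:,2]>170); m[:180]=0;m[300:]=0
for c,st in comps(m): print("white",c,st, ray("top",c,.054).round(4))
m=(hsv[:,:,0]>105)&(hsv[:,:,0]<130)&(hsv[:,:,1]>150)
for c,st in comps(m,40):
    print("blue",c,st,ray("top",c,.007).round(4))
    if st[4]>1500:
        r=cv2.minAreaRect(np.argwhere((m))[:, ::-1][[True]*m.sum()].astype(np.float32)[ (np.argwhere(m)[:,1]>400)]);print(r, [ray("top",p,.014).round(4) for p in cv2.boxPoints(r)])
for uv,z in (((229,262),.103),((131,226),.12),((247,197),.054),((304,226),.054),((361,200),.054)): print(uv,ray("top",uv,z).round(3))
E
```

```text
blue [347.  171.8] [339 166  17  13 113] [ 0.6164 -0.1529  0.007 ]
blue [ 37.7 187.9] [ 30 179  16  19  70] [0.5782 0.4478 0.007 ]
blue [452.3 239.5] [ 428  216   50   48 1736] [ 0.4885 -0.3543  0.007 ]
((520.4217529296875, 355.5811767578125), (319.4130554199219, 96.15094757080078), 50.60524368286133) [array([ 0.4425, -0.2205,  0.014 ]), array([ 0.56  , -0.3603,  0.014 ]), array([ 0.1119, -0.726 ,  0.014 ]), array([ 0.0012, -0.5899,  0.014 ])]
blue [156.2 234. ] [141 227  36  14 157] [0.4914 0.2124 0.007 ]
blue [195.3 248.9] [186 244  20  11 111] [0.4638 0.1358 0.007 ]
(229, 262) [0.438 0.051 0.103]
(131, 226) [0.497 0.218 0.12 ]
(247, 197) [0.559 0.031 0.054]
(304, 226) [ 0.506 -0.075  0.054]
(361, 200) [ 0.555 -0.178  0.054]
```

View pics/tc.png

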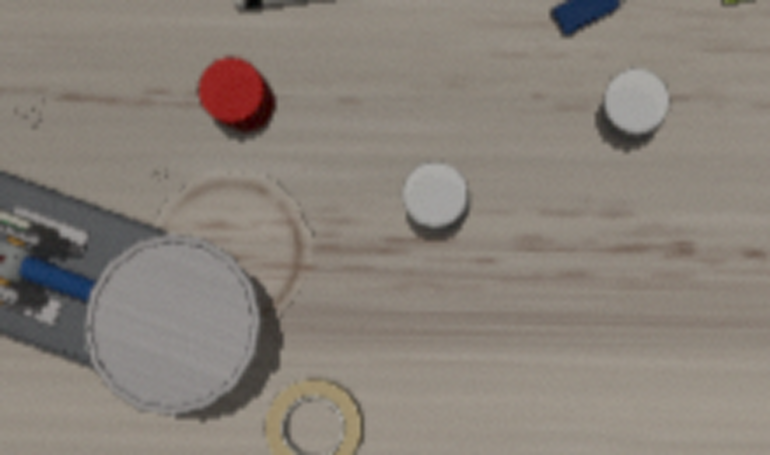

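View pics/sc.png

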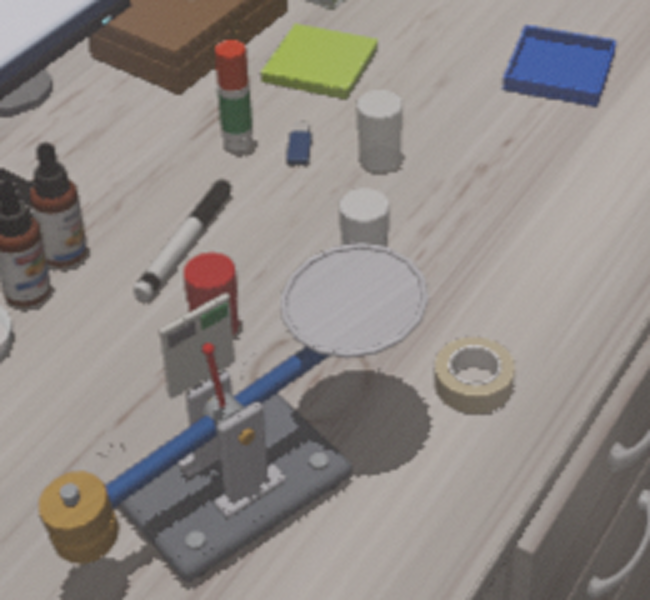

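Two white upright tubes are visible: one near the pan at top (304,226), scene (306,262), and one farther off at top (361,200), scene (312,222). Both match case_a/case_b in colour and shape. The red cylinder at top (247,197) is the look-alike to leave alone. I'll refine the positions using both views.

```bash
python3 - <<'E'
from h import *
t=cv2.imread("pics/top0.png")
hsv=cv2.cvtColor(t,cv2.COLOR_BGR2HSV)
for uv in ((304,226),(361,200),(229,262)):
    print(uv, hsv[uv[1],uv[0]], hsv[uv[1]-15,uv[0]+15])
g=cv2.GaussianBlur(cv2.cvtColor(t,cv2.COLOR_BGR2GRAY),(0,0),.7)
for (u,v) in ((304,226),(361,200)):
    w=16;c=g[v-w:v+w,u-w:u+w]; print(c[16,::3])
    m=(c>np.percentile(c,50)+ (c[16,16]-np.percentile(c,50))*.5).astype(np.uint8)
    n,l,st,ce=cv2.connectedComponentsWithStats(m);k=l[16,16];p=ce[k]+[u-w,v-w];print(p,st[k],"expect dia px", 533*.035/.93,ray("top",p,.054).round(4))
c=cv2.HoughCircles(cv2.cvtColor(t,cv2.COLOR_BGR2GRAY)[200:320,170:290],cv2.HOUGH_GRADIENT,1,30,param1=100,param2=20,minRadius=22,maxRadius=30);print("pan",c)
p=c[0,0,:2]+[170,200];P=ray("top",p,.103);print(p,P, "scene proj",proj("scene",P))
hs=hsv; m=((hs[:,:,0]>105)&(hs[:,:,0]<130)&(hs[:,:,1]>150)).astype(np.uint8);m[:,:400]=0
cn=max(cv2.findContours(m,0,1)[0],key=cv2.contourArea);r=cv2.minAreaRect(cn);print(r,ray("top",r[0],.012).round(4))
for q in (ray("top",(304.3,225.7),.054),ray("top",(361.7,199.1),.054)): print("scene proj",q,proj("scene",q))
for p,z in (((305.6,262),.054),((312,222),.054),((302,299.6),.104)): print(ray("scene",p,z).round(4))
E
```

```text
(304, 226) [ 30   3 162] [ 19  25 141]
(361, 200) [ 20   5 161] [ 18  32 145]
(229, 262) [  8   7 147] [  8   7 143]
[136 135 137 160 160 161 161 161 146 128 134]
[303.75555556 224.49777778] [  8   7  17  17 225] expect dia px 20.059139784946236 [ 0.5091 -0.0741  0.054 ]
[124 128  96 155 161 160 161 161 162 133 136]
[361.74889868 197.82819383] [  9   6  17  17 227] expect dia px 20.059139784946236 [ 0.5595 -0.1794  0.054 ]
pan [[[60.5 62.5 23.9]]]
[230.5 262.5] [0.43702954 0.04871942 0.103     ] scene proj [302.00482317 299.78043341]
((452.34771728515625, 239.4188690185547), (41.2259521484375, 42.75163269042969), 76.86598205566406) [ 0.4883 -0.3533  0.012 ]
scene proj [ 0.50695513 -0.07513608  0.054     ] [305.59056936 262.35255217]
scene proj [ 0.55712392 -0.17930285  0.054     ] [311.67802934 222.27791337]
[ 0.5074 -0.0759  0.054 ]
[ 0.557  -0.1804  0.054 ]
[0.4367 0.0493 0.104 ]
```

Both views agree within about 1 mm: near tube (0.507,-0.075), far tube (0.557,-0.180), pan (0.437,0.049), tray (0.488,-0.353). I'll start with the near tube.

Call:
jog_arm(
  increments=[
    [15,20,0,0],
    [45,60,0,0],
    [75,101,0,0],
    [105,142,0,0],
    [135,182,0,0],
    [165,223,0,0],
    [195,264,0,0],
    [225,304,0,0],
  ],
  gripper=85,
  force=30,
)

```text
time_s: 0.9
ee_pos: [0.4293, -0.1793, 0.2385]
orientation: [[-0.001, 0.392, -0.92], [0.001, -0.92, -0.392], [-1.0, -0.001, 0.0]]
wrist_force: [0.4, -0.6, -0.1]
opening: 0.992
```

Call:
jog_arm(
  increments=[
    [25,34,0,0],
    [50,67,0,0],
    [70,93,-15,0],
    [78,104,-40,0],
    [78,104,-70,0],
    [78,104,-95,0],
    [78,104,-115,0],
    [78,104,-120,0],
  ],
)

```text
time_s: 1.7
ee_pos: [0.5056, -0.0749, 0.1157]
orientation: [[-0.005, 0.392, -0.92], [0.002, -0.92, -0.392], [-1.0, -0.004, 0.004]]
wrist_force: [0.2, 0.3, 0.4]
opening: 0.998
```

Call:
jog_arm(
  increments=[
    [1,0,-20,0],
    [1,0,-45,0],
    [1,0,-68,0],
    [1,0,-82,0],
    [1,0,-87,0],
    [1,0,-87,0],
    [1,0,-87,0],
    [1,0,-87,0],
  ],
)

```text
time_s: 2.5
ee_pos: [0.5075, -0.0751, 0.0299]
orientation: [[-0.003, 0.392, -0.92], [0.002, -0.92, -0.392], [-1.0, -0.003, 0.003]]
wrist_force: [-0.1, -0.2, -0.4]
opening: 0.995
```

Call:
jog_arm(
  increments=[
    [0,0,0,0],
    [0,0,0,0],
    [0,0,0,0],
    [0,0,0,0],
    [0,0,0,0],
    [0,0,0,0],
    [0,0,0,0],
    [0,0,0,0],
  ],
  gripper=25,
  force=30,
)

```text
time_s: 3.3
ee_pos: [0.5076, -0.0751, 0.0302]
orientation: [[-0.003, 0.392, -0.92], [0.002, -0.92, -0.392], [-1.0, -0.003, 0.002]]
wrist_force: [-1.7, 0.3, 4.7]
opening: 0.399
```

Call:
jog_arm(
  increments=[
    [0,0,10,0],
    [0,0,30,0],
    [0,0,60,0],
    [0,0,90,0],
    [0,0,115,0],
    [0,0,130,0],
    [0,0,130,0],
    [0,0,130,0],
  ],
)

```text
time_s: 4.1
ee_pos: [0.5074, -0.075, 0.1598]
orientation: [[-0.003, 0.392, -0.92], [0.002, -0.92, -0.392], [-1.0, -0.003, 0.002]]
wrist_force: [0.2, 0.7, -2.0]
opening: 0.398
```

```bash
python3 - <<'E'
from h import *
f=[]
im=read_camera("scene");cv2.imwrite("pics/s1.png",im[:,:,::-1])
s=bot.observe();print(s["time_s"],s["wrist_force"],s["ee_pos"],s["opening"])
E
```

```text
4.15 [ 0.69387806 -0.16105573 -1.44191797] [ 0.50706029 -0.07501506  0.1591844 ] 0.39676492278850234
```

View pics/s1.png

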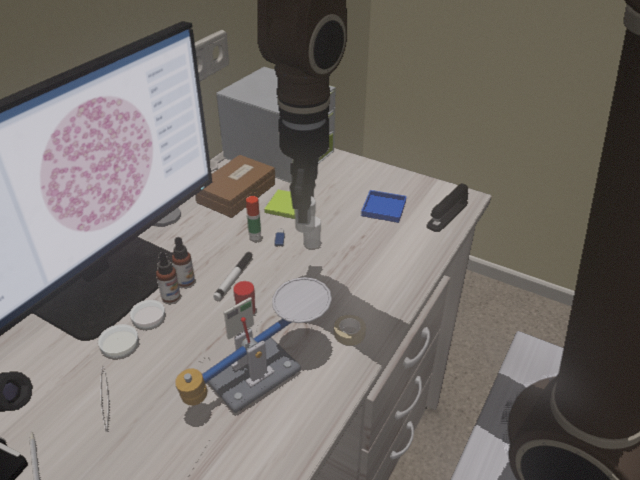

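The near tube is held between the fingers at about (305,215) and hangs clear of the desk. The far tube at (312,236), the tray and the balance are undisturbed. Next I move over the pan.

Call:
jog_arm(
  increments=[
    [-6,10,5,0],
    [-18,31,10,0],
    [-32,56,10,0],
    [-46,81,10,0],
    [-58,103,10,0],
    [-66,117,10,0],
    [-70,124,10,0],
    [-70,124,10,0],
  ],
)

```text
time_s: 4.95
ee_pos: [0.4361, 0.0498, 0.1688]
orientation: [[-0.006, 0.394, -0.919], [0.002, -0.919, -0.394], [-1.0, -0.004, 0.004]]
wrist_force: [-0.2, -0.1, -1.2]
opening: 0.402
```

```bash
python3 - <<'E'
from h import *
for n in("scene","top"):
    im=read_camera(n);cv2.imwrite(f"pics/{n}2.png",im[:,:,::-1])
    c=im[180:380,180:420] if n=="scene" else im[180:330,130:330]
    cv2.imwrite(f"pics/{n}2c.png",cv2.resize(c,None,fx=3,fy=3)[:,:,::-1])
s=bot.observe();print(s["time_s"],s["wrist_force"],s["ee_pos"],s["opening"])
E
```

```text
5.05 [-0.2694158  -0.39174958 -1.52155958] [0.43704213 0.0488909  0.16900388] 0.3962471074406305
```

View pics/scene2c.png

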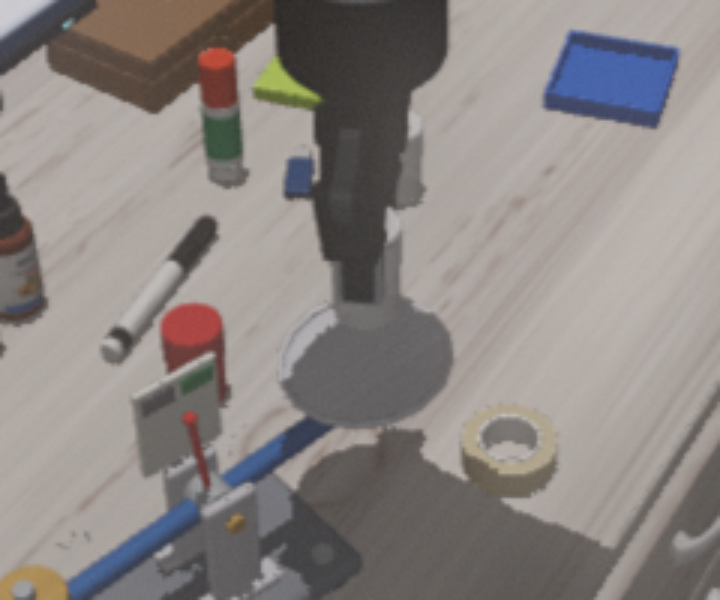

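View pics/top2c.png

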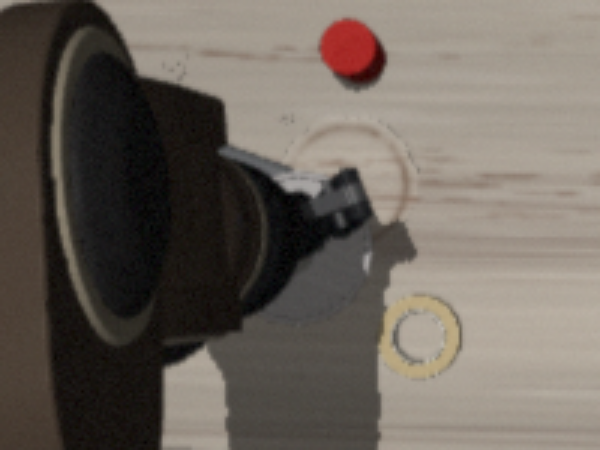

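The tube hangs over the pan, which is still level and up, with the pointer on the grey side (scene crop (205,455)). Lowering to about 1 mm above the pan face.

Call:
jog_arm(
  increments=[
    [0,0,-6,0],
    [0,0,-14,0],
    [0,0,-22,0],
    [0,0,-28,0],
    [0,0,-31,0],
    [0,0,-33,0],
    [0,0,-34,0],
    [0,0,-34,0],
  ],
)

```text
time_s: 5.85
ee_pos: [0.4371, 0.0489, 0.1351]
orientation: [[-0.005, 0.392, -0.92], [0.002, -0.92, -0.392], [-1.0, -0.003, 0.004]]
wrist_force: [-0.1, 0.3, -0.8]
opening: 0.4
```

```bash
python3 - <<'E'
from h import *
n="scene"
im=read_camera(n);c=im[180:380,180:420]
cv2.imwrite(f"pics/{n}3c.png",cv2.resize(c,None,fx=3,fy=3)[:,:,::-1])
s=bot.observe();print(s["time_s"],s["wrist_force"],s["ee_pos"],s["opening"])
E
```

```text
5.9 [ 0.32806041  0.75843851 -1.72187912] [0.43716733 0.04895182 0.1352276 ] 0.40034559190812063
```

View pics/scene3c.png

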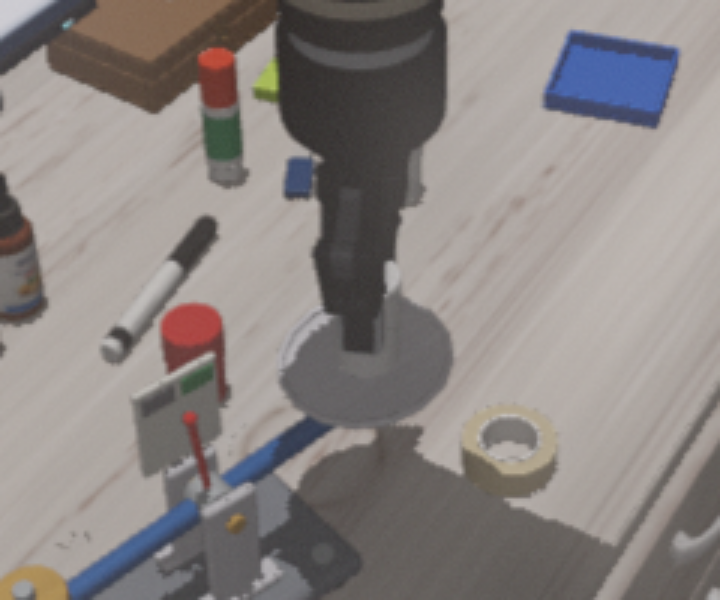

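Call:
jog_arm(
  increments=[
    [0,0,-1,0],
    [0,0,-1,0],
    [0,0,-1,0],
    [0,0,-1,0],
    [0,0,-1,0],
    [0,0,-1,0],
    [0,0,-1,0],
    [0,0,-1,0],
  ],
)

```text
time_s: 6.7
ee_pos: [0.4372, 0.0489, 0.1342]
orientation: [[-0.004, 0.392, -0.92], [0.002, -0.92, -0.392], [-1.0, -0.003, 0.003]]
wrist_force: [0.6, -0.2, -0.7]
opening: 0.403
```

Call:
jog_arm(
  increments=[
    [0,0,0,0],
    [0,0,0,0],
    [0,0,0,0],
    [0,0,0,0],
    [0,0,0,0],
    [0,0,0,0],
    [0,0,0,0],
    [0,0,0,0],
  ],
  gripper=65,
)

```text
time_s: 7.5
ee_pos: [0.4372, 0.0489, 0.1342]
orientation: [[-0.004, 0.392, -0.92], [0.002, -0.92, -0.392], [-1.0, -0.003, 0.003]]
wrist_force: [-0.2, -0.2, 0.6]
opening: 0.762
```

```bash
python3 - <<'E'
from h import *
n="scene"
im=read_camera(n);c=im[180:380,180:420]
cv2.imwrite(f"pics/{n}4c.png",cv2.resize(c,None,fx=3,fy=3)[:,:,::-1])
s=bot.observe();print(s["time_s"],s["wrist_force"],s["ee_pos"],s["opening"])
E
```

```text
7.55 [0.05410308 0.28873612 0.41618075] [0.43720597 0.04894954 0.134223  ] 0.7619811057388914
```

View pics/scene4c.png

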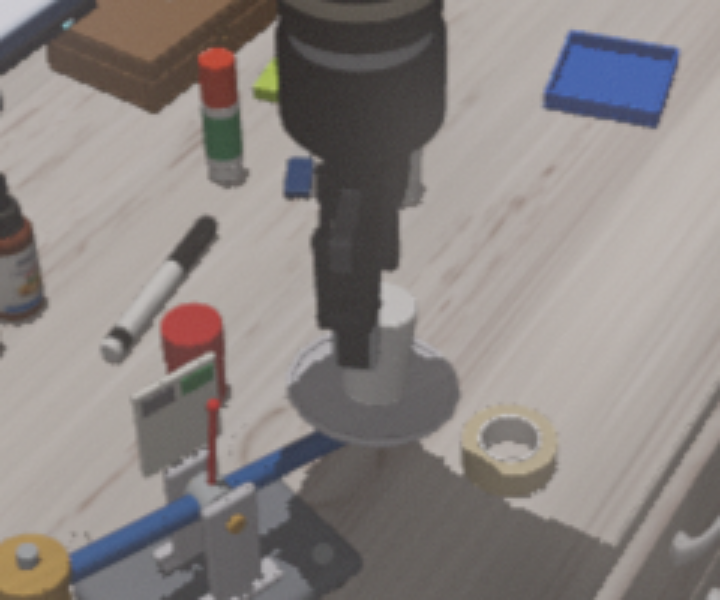

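The pan has sunk: its centre moved from crop (365,360) to (375,390), and the red pointer leans to green at (212,440). The near tube is loaded and stands upright on the pan, so I lift straight up.

Call:
jog_arm(
  increments=[
    [0,0,0,0],
    [0,0,3,0],
    [0,0,10,0],
    [0,0,25,0],
    [0,0,45,0],
    [0,0,70,0],
    [0,0,85,0],
    [0,0,90,0],
  ],
  gripper=85,
)

```text
time_s: 8.35
ee_pos: [0.4381, 0.0491, 0.2265]
orientation: [[-0.001, 0.392, -0.92], [0.002, -0.92, -0.392], [-1.0, -0.002, 0.0]]
wrist_force: [0.7, 0.4, -0.0]
opening: 0.996
```

Call:
jog_arm(
  increments=[
    [8,-15,0,0],
    [24,-46,0,0],
    [44,-84,0,0],
    [64,-122,0,0],
    [84,-160,0,0],
    [102,-195,0,0],
    [115,-220,0,0],
    [120,-229,0,0],
  ],
)

```text
time_s: 9.15
ee_pos: [0.5587, -0.1822, 0.2252]
orientation: [[-0.002, 0.39, -0.921], [0.002, -0.921, -0.39], [-1.0, -0.003, 0.001]]
wrist_force: [0.8, -0.1, -0.8]
opening: 0.994
```

```bash
python3 - <<'E'
from h import *
for n in("scene","top"):
    im=read_camera(n);cv2.imwrite(f"pics/{n}5.png",im[:,:,::-1])
s=bot.observe();print(s["time_s"],s["wrist_force"],s["ee_pos"],s["opening"])
E
```

```text
9.25 [ 0.18907561 -0.19664155 -0.54890506] [ 0.55815203 -0.18072944  0.22545431] 0.9982194735116741
```

View pics/scene5.png

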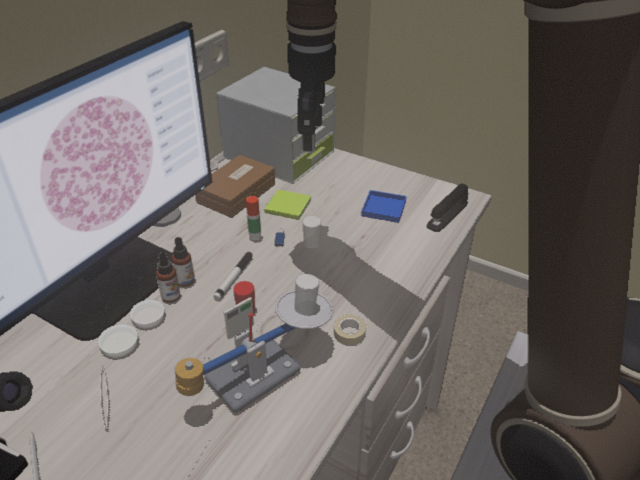

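View pics/top5.png

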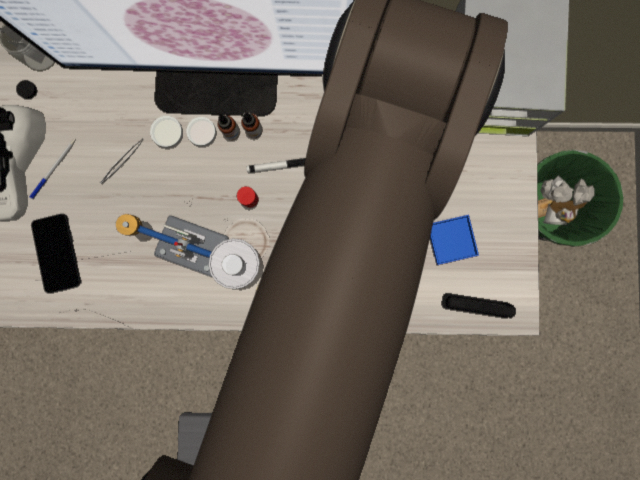

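The loaded tube stands upright near the middle of the sunken pan (top (233,265), scene (306,295)). The far tube is undisturbed at scene (312,235), under the gripper. Descending.

Call:
jog_arm(
  increments=[
    [-1,1,-10,0],
    [-1,1,-30,0],
    [-1,1,-55,0],
    [-1,1,-80,0],
    [-1,1,-100,0],
    [-1,1,-110,0],
    [-1,1,-115,0],
    [-1,1,-115,0],
  ],
)

```text
time_s: 10.05
ee_pos: [0.5569, -0.179, 0.1105]
orientation: [[-0.003, 0.392, -0.92], [0.003, -0.92, -0.392], [-1.0, -0.004, 0.001]]
wrist_force: [0.0, 0.1, -0.0]
opening: 0.996
```

Call:
jog_arm(
  increments=[
    [0,0,-12,0],
    [0,0,-32,0],
    [0,0,-52,0],
    [0,0,-68,0],
    [0,0,-77,0],
    [0,0,-80,0],
    [0,0,-80,0],
    [0,0,-80,0],
  ],
)

```text
time_s: 10.85
ee_pos: [0.5575, -0.1793, 0.0313]
orientation: [[-0.001, 0.392, -0.92], [0.002, -0.92, -0.392], [-1.0, -0.003, 0.0]]
wrist_force: [-1.3, -0.6, -0.0]
opening: 0.996
```

Call:
jog_arm(
  increments=[
    [0,0,0,0],
    [0,0,0,0],
    [0,0,0,0],
    [0,0,0,0],
    [0,0,0,0],
    [0,0,0,0],
    [0,0,0,0],
    [0,0,0,0],
  ],
  gripper=25,
  force=30,
)

```text
time_s: 11.65
ee_pos: [0.5578, -0.1794, 0.0318]
orientation: [[-0.001, 0.392, -0.92], [0.002, -0.92, -0.392], [-1.0, -0.002, -0.0]]
wrist_force: [0.3, 0.5, 5.9]
opening: 0.399
```

Call:
jog_arm(
  increments=[
    [0,0,8,0],
    [0,0,25,0],
    [0,0,45,0],
    [0,0,62,0],
    [0,0,70,0],
    [0,0,70,0],
    [0,0,70,0],
    [0,0,70,0],
  ],
)

```text
time_s: 12.45
ee_pos: [0.5572, -0.1791, 0.1006]
orientation: [[-0.002, 0.392, -0.92], [0.003, -0.92, -0.392], [-1.0, -0.003, 0.001]]
wrist_force: [-0.6, 0.2, -0.1]
opening: 0.397
```

Call:
jog_arm(
  increments=[
    [-5,-12,0,0],
    [-15,-37,0,0],
    [-28,-70,0,0],
    [-42,-105,0,0],
    [-54,-136,0,0],
    [-64,-160,0,0],
    [-69,-172,0,0],
    [-70,-174,0,0],
  ],
)

```text
time_s: 13.25
ee_pos: [0.4861, -0.3544, 0.1]
orientation: [[-0.003, 0.389, -0.921], [0.003, -0.921, -0.389], [-1.0, -0.004, 0.002]]
wrist_force: [-0.3, 0.7, -0.4]
opening: 0.395
```

```bash
python3 - <<'E'
from h import *
for n in("scene",):
    im=read_camera(n);cv2.imwrite(f"pics/{n}6.png",cv2.resize(im[100:300,250:490],None,fx=3,fy=3)[:,:,::-1])
s=bot.observe();print(s["time_s"],s["wrist_force"],s["ee_pos"],s["opening"])
E
```

```text
13.3 [ 0.97360321  0.53083189 -0.47136218] [ 0.4864312  -0.35373661  0.10011742] 0.40002759661029824
```

View pics/scene6.png

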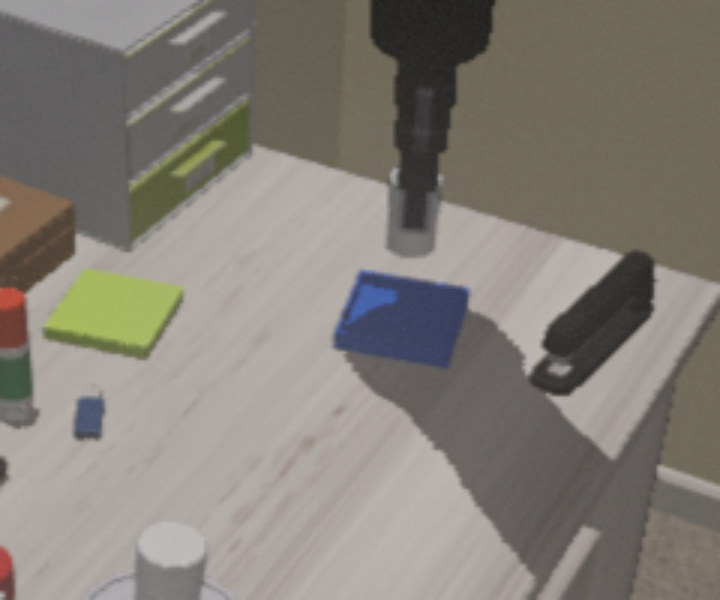

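The second tube is held upright above the tray (crop (413,215)), and its wrist load of about 0.4 N agrees with an empty tube. Lowering it into the tray.

Call:
jog_arm(
  increments=[
    [1,0,-8,0],
    [2,0,-22,0],
    [2,0,-38,0],
    [2,0,-50,0],
    [2,0,-58,0],
    [2,0,-62,0],
    [2,0,-64,0],
    [2,0,-65,0],
  ],
)

```text
time_s: 14.1
ee_pos: [0.4887, -0.3538, 0.0353]
orientation: [[-0.003, 0.39, -0.921], [0.003, -0.921, -0.39], [-1.0, -0.004, 0.001]]
wrist_force: [-0.4, 0.7, 0.1]
opening: 0.407
```

Call:
jog_arm(
  increments=[
    [0,0,0,0],
    [0,0,0,0],
    [0,0,0,0],
    [0,0,0,0],
    [0,0,0,0],
    [0,0,0,0],
    [0,0,0,0],
    [0,0,0,0],
  ],
)

```text
time_s: 14.9
ee_pos: [0.4887, -0.3538, 0.0353]
orientation: [[-0.003, 0.39, -0.921], [0.003, -0.921, -0.39], [-1.0, -0.004, 0.001]]
wrist_force: [0.1, 1.3, 0.4]
opening: 0.401
```

Force is about zero, so the tube is at the tray floor. Releasing and lifting.

Call:
jog_arm(
  increments=[
    [0,0,0,0],
    [0,0,0,0],
    [0,0,0,0],
    [0,0,0,0],
    [0,0,0,0],
    [0,0,0,0],
    [0,0,0,0],
    [0,0,0,0],
  ],
  gripper=85,
)

```text
time_s: 15.7
ee_pos: [0.4887, -0.3538, 0.0353]
orientation: [[-0.003, 0.39, -0.921], [0.003, -0.921, -0.39], [-1.0, -0.004, 0.001]]
wrist_force: [-0.4, 1.6, 0.4]
opening: 0.998
```

Call:
jog_arm(
  increments=[
    [0,0,2,0],
    [0,0,8,0],
    [0,0,22,0],
    [0,0,45,0],
    [0,0,75,0],
    [0,0,105,0],
    [0,0,135,0],
    [0,0,150,0],
  ],
)

```text
time_s: 16.5
ee_pos: [0.4895, -0.3544, 0.19]
orientation: [[0.002, 0.39, -0.921], [0.0, -0.921, -0.39], [-1.0, 0.001, -0.001]]
wrist_force: [1.5, -0.5, -0.2]
opening: 0.997
```

Call:
jog_arm(
  increments=[
    [-10,-5,10,0],
    [-30,-15,20,0],
    [-60,-30,20,0],
    [-95,-47,20,0],
    [-130,-65,20,0],
    [-160,-80,20,0],
    [-180,-90,20,0],
    [-185,-92,20,0],
  ],
)

```text
time_s: 17.3
ee_pos: [0.3019, -0.4473, 0.2107]
orientation: [[0.001, 0.387, -0.922], [-0.001, -0.922, -0.387], [-1.0, 0.001, -0.001]]
wrist_force: [0.5, -0.3, -0.4]
opening: 0.995
```

```bash
python3 - <<'E'
from h import *
for n in("scene","top"):
    im=read_camera(n);cv2.imwrite(f"pics/{n}7.png",im[:,:,::-1])
s=bot.observe();print(s["time_s"],s["wrist_force"],s["ee_pos"],s["opening"])
E
```

```text
17.4 [ 0.60127262 -0.13969848  0.03936662] [ 0.30355669 -0.44667777  0.21048694] 0.9982225030974693
```

View pics/scene7.png

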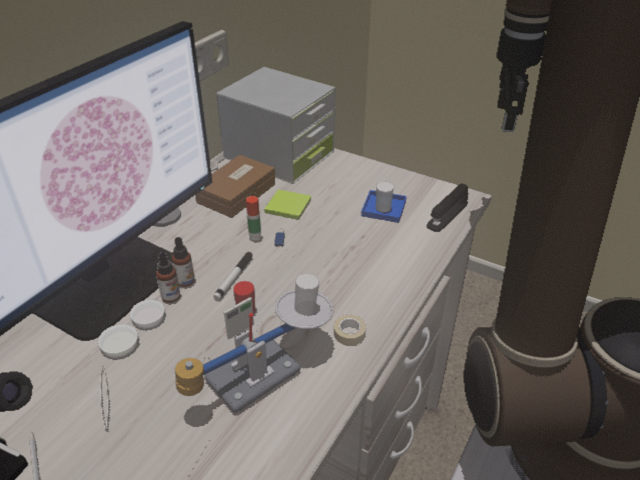

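View pics/top7.png

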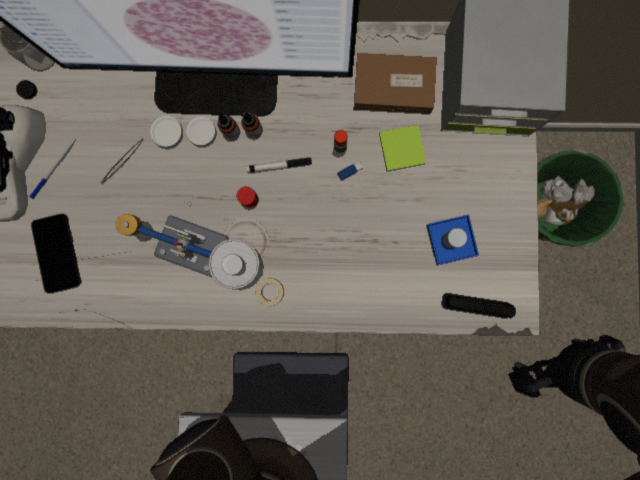

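The loaded tube stands on the sunken pan (scene (306,295), top (233,265)). The other stands upright in the tray (scene (384,198), top (456,238)). The arm is clear of everything and the red tube has not moved, so I'm handing the job in.

```bash
python3 -c "
from station import workorder; print(workorder.job_done())"
```

```text
the job is handed in; nothing more can be done
None
```

The loaded tube is standing on the sunken pan and the empty one is standing in the blue tray. I handed the job in at about 17.4 s of the 67 s allowed.

- **Weighing:** I stood the tube nearer the balance on the pan first and let go. The pan sank and the pointer leaned to green, so that is the loaded tube and I left it there.
- **The other tube:** I did not weigh it on the balance. With only two tubes, I took it to be the empty one and put it straight in the tray. The wrist force agreed: about 0.4 N when lifting it, against about 1.5 N for the loaded one. Those force readings are noisy.
- **Last checks:** The final pictures from both cameras show both tubes upright, the pan down, the red look-alike not moved and the arm clear of everything. None of the checks failed. One early brightness-based estimate of the tube positions was about 2 mm off the other measurements. I used the positions on which both cameras agreed to within about 1 mm.

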